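# Load the parts cleaner, click its lid shut and set the timer

### The arm

A 6-joint arm with a two-finger parallel gripper is mounted at the origin on the work surface. World frame = base frame: x ahead of the robot, y to its left, z up, the work surface at z = 0. Lengths are in mm, angles in rad, forces in N, time in s.
With the tool pointing down it reaches from about 275 to 750 mm from the base axis. Payload 10.2 kg.
Tool frame: the origin (TCP) lies midway between the tips of the shut fingers; the grasp point (between the pads) lies 19 mm behind it; z points along the fingers, y is the line along which they close (so a half turn about z gives the same grasp; the last joint's range is limited). The gripper opens to 85 mm and grips with 20 to 120 N. Pads are 22 mm wide; open, the fingers measure 114 mm over their backs; the gripper's body (76 mm by 85 mm) begins 54 mm behind the grasp point. The pads swing forward as they close: fully open they stand 13 mm farther back than shut.
Start: joints at [0.899, 0.313, 1.498, -0, 1.331, -0.223], TCP at [227.802, 473.009, 231.294] pointing down, gripper open.
Joint ranges: [-2.94, 2.94], [-0.97, 2.17], [0.19, 2.56], [-1.23, 4.37], [0.02, 3.11], [-2.88, 2.88]. Speed limits (rad/s): [2.39, 2.39, 3.01, 3.14, 3.14, 3.14].

### API

Orientations are given as a unit quaternion [w, x, y, z].
In Python, from rig import ctrl gives the robot as it stands.
- The arm moves only by the tool send_rows, never from a script. Its argument "targets" is a list of rows, each an object with "offset": the shift along the world's x, y, z in cm, a list of three; "spin": the turn about the world's z in rad. A call has 1 to 8 rows; each row is the pose to reach, as a shift and turn from the pose commanded when the call began; what a row does not reach only later rows make up. A row lasts 1/12 s, in which the tool goes at most 41.7 mm and 7.16 degrees, less where a joint would pass 70% of its speed; a pose out of reach is approached as far as the arm can. A call with a gripper value outside its range is refused whole. "grip" is the opening, from 0 (shut) to 1 (fully open), set as the call begins (left out, the last holds). The fingers move at their own pace and stop on an object; "squeeze" is the grip in N (left out, the last holds). Time passes only in rows, so rows that repeat a pose let the fingers close. It gives the time, the measured TCP pose, the force, the opening and the grip force at its end, in the units of the state.
- ctrl.sense(): the state, without advancing time (a new reading comes with each control period).
- ctrl.capture(name): name is "side" or "top"; returns (picture, depth): 400x640x3 uint8, red, green, blue; 400x640 float32, mm along the optical axis (not along the pixel's ray), 0 where there is no reading.
- ctrl.calibration(name): a dict with "fx", "fy", "cx", "cy" (pixels), "k1" (the pictures are not rectified: a ray, as slopes to the right and down, at radius r is drawn at 1 + k1 r^2 times it, then the intrinsics apply), "view" (4x4, takes a point from world to camera coordinates). Camera axes: x right, y down, z forward; pixel columns grow to the right and rows downward; lengths in mm; the calibration is good to about 2 mm. A picture is of the moment at which its call begins. calibration takes no time and is no camera call.
- ctrl.finish_job(): hands the job in; it is judged then, once.
Trained networks look in the newest picture that a camera, given by its name, has taken for a name from the list of things; names that differ only in an ending like _2 or _b are one class to them, and where a whole thing is asked for, a point or a joint stands for the part that bears it (a point fixed in the world has none). Each returns a list of dicts, best first, with "conf" (0 to 1); they miss things now and then, are a little off and sometimes report something else, mostly with a low value. They report only what shows in the picture. A call takes as long as a camera call. They do not tell look-alikes from the thing itself.
- ctrl.search_frame(camera, query): "box" ([left, top, right, bottom] in pixels, round what is visible of it).
- ctrl.place_of(camera, query): "uv" ([column, row] in pixels: a listed point, or the origin of a listed thing).
The state is a dict: "time_s": time; "joints": joint angles; "dq": joint speeds; "tau": joint torques, N m; "eef_pos": TCP position; "ee_rot": TCP orientation; "force": force on the tool from outside, world axes, zero at the start; "wrist_torque": the same for the moment, N m; "grip_width": opening from 0.0 (shut) to 1.0 (fully open); "grip_force": force on a finger pad.
Only numpy, scipy, OpenCV 4.12 (cv2) and the standard library are available. Lean on these libraries where they do the work, as an engineer would, in place of code of your own. Each camera call takes 0.05 s, during which the arm holds its last target. There are 200 camera calls.

### The job

Put every loose carburettor body and clutch drum lying on the bench (four to six of them) into the tank of the parts cleaner, then press the cleaner's hinged lid down past its catch until it clicks fully shut. Only then set the timer dial to four: the fourth click clockwise from the off stop, wherever it has been left. Leave the other things on the bench where they are.

Things in the scene. Friction and masses are not known exactly. Their poses are not given: they have to be found in the camera images.
- cleaner: the bench-top parts cleaner, fixed; origin under the middle of its 270 (x) x 210 (y) mm footprint. +x is its back, -x its front; it is turned up to 0.2 rad. Its back 190 mm is the tank, rim 95 mm above the bench; its front 80 mm is a control deck 70 mm above the bench.
- tank (a point): centre of the tank's inner floor, 45 mm above the bench, axes as the cleaner's; the open-topped tank is 170 (x) x 190 (y) mm inside and 50 mm deep below its rim, walls 10 mm thick. All parts fit in it side by side in one layer (2 rows along x, 3 along y); anything standing higher than the rim stops the lid.
- lid (a joint): angle of the hinged lid, rad: 0 fully shut, about 1.7 at the start (standing open, its edge 310 mm above the bench), 1.9 at most. Stiff hinge (0.4 N m): it stays where it is left, but a hold-open catch at 1.2 and a shut catch at 0.15 each take about 10 N near the free edge to pass; let go at 0.2 to 0.4 it springs back up, below 0.13 it snaps to 0 and stays.
- lid_hinge (a point): middle of the hinge line on the lid's underside, 95.5 mm above the bench, 105 mm from the tank's middle at its -y side; the line runs along the cleaner's x. The point turns with the lid: y points to the free edge, z out of the outer face. The lid is a steel plate: x -95 to 95, y 0 to 210, z 0 to 10 mm here, with a black tab 60 mm wide standing 13 mm past the middle of the free edge.
- lid_edge (a point): middle of the lid's free edge on its outer (upper, when shut) face, 210 mm from the hinge; turns with the lid.
- dial (a joint): angle of the timer dial, rad, clockwise from above: 0 is off (end stop), each click is 0.5236 (30 degrees), so the fourth click is 2.094; it starts at 0, 1 or 2 clicks. Range 0 to 5.76. A detent of about 0.06 N m pulls it to the nearest click when let go.
- dial_grip (a point): on the dial's vertical axis, 98 mm above the bench, at the height to grip, 38 mm in front of the tank's outer front wall. The grip bar is 40 mm long along this point's x, 14 mm wide, from 19 mm below this point (a round skirt 42 mm across lies under it) to 10 mm above. A white line on its top points along the point's -x: at off, to the long mark at the cleaner's front (-x).
- carb0_mid (a point): point at the middle of a loose carburettor body, a light-metal block 40 (x) x 34 (y) x 30 (z) mm, about 110 g, that starts standing on the bench on its 40 x 34 face, 15 mm below this point; point axes lie along the block's edges. It may be absent (None).
- carb1_mid (a point): point at the middle of a loose carburettor body, a light-metal block 40 (x) x 34 (y) x 30 (z) mm, about 110 g, that starts standing on the bench on its 40 x 34 face, 15 mm below this point; point axes lie along the block's edges. It may be absent (None).
- carb2_mid (a point): point at the middle of a loose carburettor body, a light-metal block 40 (x) x 34 (y) x 30 (z) mm, about 110 g, that starts standing on the bench on its 40 x 34 face, 15 mm below this point; point axes lie along the block's edges. It may be absent (None).
- drum0_mid (a point): point at the middle of a loose clutch drum, a dark steel disc 46 mm across and 24 mm thick, about 120 g, that starts lying flat on the bench, 12 mm below this point; the point's z is the disc's axis. It may be absent (None).
- drum1_mid (a point): point at the middle of a loose clutch drum, a dark steel disc 46 mm across and 24 mm thick, about 120 g, that starts lying flat on the bench, 12 mm below this point; the point's z is the disc's axis. It may be absent (None).
- drum2_mid (a point): point at the middle of a loose clutch drum, a dark steel disc 46 mm across and 24 mm thick, about 120 g, that starts lying flat on the bench, 12 mm below this point; the point's z is the disc's axis. It may be absent (None).
- oil_bottle: bystander: white upright oil bottle, 60 mm across, 160 mm tall, loose; origin under its middle
- plug_carton: bystander: small spark-plug carton 85 x 26 x 24 mm, loose; origin under its middle
- spanner: bystander: steel spanner 160 mm long lying on the bench, loose
Not all that is in view belongs to the job. What is shaped like the part that bears carb2_mid but orange is not meant. Leave any pink look-alike of the part that bears drum1_mid alone.

How it is judged (in metres and radians):
On the way, in this order (a step that is already met when the one before it is completed fails the run):
1. all parts are in the tank (x of carb0_mid in the frame of tank between -0.085 and 0.085 m and y of carb0_mid in the frame of tank between -0.095 and 0.095 m and z of carb0_mid in the frame of tank between 0 and 0.045 m and x of carb1_mid in the frame of tank between -0.085 and 0.085 m and y of carb1_mid in the frame of tank between -0.095 and 0.095 m and z of carb1_mid in the frame of tank between 0 and 0.045 m and x of carb2_mid in the frame of tank between -0.085 and 0.085 m and y of carb2_mid in the frame of tank between -0.095 and 0.095 m and z of carb2_mid in the frame of tank between 0 and 0.045 m and x of drum0_mid in the frame of tank between -0.085 and 0.085 m and y of drum0_mid in the frame of tank between -0.095 and 0.095 m and z of drum0_mid in the frame of tank between 0 and 0.045 m and x of drum1_mid in the frame of tank between -0.085 and 0.085 m and y of drum1_mid in the frame of tank between -0.095 and 0.095 m and z of drum1_mid in the frame of tank between 0 and 0.045 m and x of drum2_mid in the frame of tank between -0.085 and 0.085 m and y of drum2_mid in the frame of tank between -0.095 and 0.095 m and z of drum2_mid in the frame of tank between 0 and 0.045 m), for 0.2 s.
2. the lid is pressed fully shut over them (all of step 1 and value of joint lid below 0.035 rad), for 0.3 s.
3. the dial is set to the fourth click (value of joint lid below 0.035 rad and value of joint dial between 1.9644 and 2.2244 rad), for 0.3 s.
At the end, for the whole second after the job is handed in: every part that is present is inside the tank below the rim, the lid is shut (within 0.035 rad) and the dial rests at the fourth click (within 0.13 rad of 2.094) (all of step 1 and all of step 3); the robot touches nothing.
It fails at once if the oil bottle is moved more than 3 cm or knocked over (distance of oil_bottle from where it was at the start of the episode above 0.03 m or angle between oil_bottle's own z axis and vertical above 0.5 rad).
It fails at once if the carton is moved more than 3 cm (distance of plug_carton from where it was at the start of the episode above 0.03 m).
It fails at once if the spanner is moved more than 3 cm (distance of spanner from where it was at the start of the episode above 0.03 m).
Of carb0, carb1, carb2, drum0, drum1, drum2 only 4 to 6 are there at a start; the rules pass over those that are not, and their reading is None.
At some moment in a run one of carb0, carb1, carb2, drum0, drum1, drum2 may be knocked a few centimetres aside while the robot is not near it.
Once in a run the grip may slacken for a moment while it holds something.
It also fails if it takes over 210 s, if anything falls off the work surface, if the arm or the gripper's body presses on something with over 40 N, if the wrist force passes 120 N, or if a joint passes its speed limit or range.

## Working session

There is one attempt and no reset: what is moved stays moved. The work goes in short steps, Python scripts to look and compute and a tool call to move; the robot and the scene stay as the last step left them, time stands still between calls to the robot, and variables do not carry over. Pictures are saved under pics/ and viewed, at most 14 in all, crops included, and the job is handed in when it is done.

Besides the shell and the picture viewer there is one more tool, called after "Request:" in YAML: its name, and indented under it one key for each argument. send_rows: Moves the arm, as the interface text tells. Its arguments: {"type":"object","properties":{"targets":{"type":"array"},"grip":{"type":"number"},"squeeze":{"type":"number"}},"required":["targets"]}

```bash
mkdir -p pics; ls; cat > h.py <<'E'
import numpy as np, cv2
from rig import ctrl
def cap(cam,name=None):
    im,d=ctrl.capture(cam)
    if name: cv2.imwrite(f'pics/{name}.png',im[:,:,::-1])
    return im,d
def ray(cam,uv):
    c=ctrl.calibration(cam); V=np.array(c['view'])
    p=np.array([(uv[0]-c['cx'])/c['fx'],(uv[1]-c['cy'])/c['fy']]); q=p.copy()
    for _ in range(20): q=p/(1+c['k1']*(q@q))
    R=V[:3,:3]; o=-R.T@V[:3,3]
    return o,R.T@np.array([q[0],q[1],1.])
def atz(cam,uv,z):
    o,d=ray(cam,uv); return o+d*(z-o[2])/d[2]
def atd(cam,uv,dep):
    o,d=ray(cam,uv); return o+d*dep
def proj(cam,P):
    c=ctrl.calibration(cam); V=np.array(c['view']); q=V[:3,:3]@np.asarray(P,float)+V[:3,3]
    s=q[:2]/q[2]; s=s*(1+c['k1']*(s@s)); return np.array([s[0]*c['fx']+c['cx'],s[1]*c['fy']+c['cy']])
E
python3 - <<'E'
from h import *
for c in ('top','side'):
    cap(c,c+'0'); k=ctrl.calibration(c); V=np.array(k['view']); print(c,k['fx'],k['k1'],(-V[:3,:3].T@V[:3,3]).round(),V[2,:3].round(2))
s=ctrl.sense(); print(s['time_s'],s['eef_pos'],s['ee_rot'],s['force'],s['grip_width'])
E
```

```text
pics
top 504.95039045284466 -0.005224046247467269 [ 228.    6. 1601.] [ 0.2   0.   -0.98]
side 365.3601453621694 -0.029555273317104527 [486. 589. 773.] [ 0.08 -0.65 -0.75]
0.1 [227.63837463 472.81619588 230.78972089] [-2.68542357e-04  2.22530260e-01  9.74925599e-01 -5.35817797e-04] [0.42416358 0.06921868 0.62742105] 1.0026201372720895
```

```bash
python3 - <<'E'
from h import *
for q in ('carb0_mid','drum0_mid'):
    for r in ctrl.place_of('top',q): 
        z=15 if 'carb' in q else 12
        print(q,round(r['conf'],2),np.round(r['uv'],1),atz('top',r['uv'],z).round())
for q in ('tank','lid_hinge','lid_edge','dial_grip','oil_bottle','plug_carton','spanner','cleaner'):
    for c in ('top','side'):
        for r in ctrl.place_of(c,q)[:2]: 
            z={'tank':45,'lid_hinge':95.5,'lid_edge':310,'dial_grip':98}.get(q,0)
            print(q,c,round(r['conf'],2),np.round(r['uv'],1),atz(c,r['uv'],z).round())
E
```

```text
carb0_mid 0.65 [239.9 196.1] [582. 294.  15.]
carb0_mid 0.59 [211.3 199.6] [567. 385.  15.]
drum0_mid 0.75 [241.4 235.3] [455. 281.  12.]
tank top 0.91 [346.1 186.9] [616. -46.  45.]
tank side 0.66 [307.  195.9] [618. -60.  45.]
tank side 0.45 [302.  326.8] [576. 299.  45.]
lid_hinge top 0.85 [387.5 186.2] [ 610. -171.   96.]
lid_hinge side 0.7 [309.1 155.9] [ 625. -164.   96.]
lid_edge top 0.71 [404.5 165.2] [ 615. -191.  310.]
lid_edge side 0.79 [311.   83.5] [ 613. -179.  310.]
dial_grip top 0.72 [240.9 196.8] [561. 276.  98.]
dial_grip top 0.23 [239.8 232.3] [452. 272.  98.]
dial_grip side 0.55 [355.3 186.5] [491. -57.  98.]
oil_bottle top 0.6 [450.4 268.1] [ 374. -384.    0.]
oil_bottle side 0.63 [391.9 137.6] [ 384. -387.    0.]
oil_bottle side 0.27 [307.9 197.1] [623. -96.   0.]
plug_carton top 0.5 [301.9 151.6] [743. 102.   0.]
plug_carton side 0.68 [248.7 250.5] [746.  99.   0.]
spanner top 0.52 [435.  218.4] [ 533. -337.    0.]
spanner side 0.56 [345.3 143.8] [ 535. -340.    0.]
cleaner top 0.77 [345.7 204. ] [570. -48.   0.]
cleaner top 0.71 [275.3 230.8] [475. 176.   0.]
cleaner side 0.77 [322.6 210.3] [576. -51.   0.]
```

View pics/top0.png

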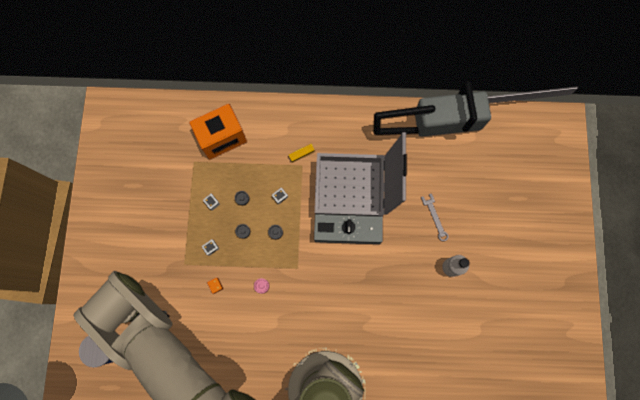

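View pics/side0.png

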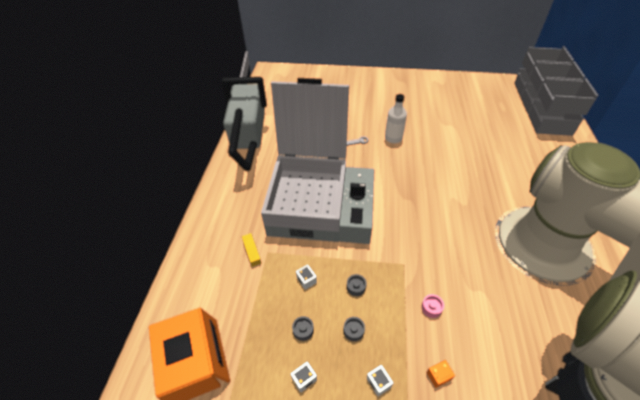

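The top view shows all six parts: carbs at about (210,202), (279,196) and (210,247), drums at (241,198), (242,231) and (275,232). The pink and orange look-alikes are at (261,286) and (214,285). In the top view the cleaner spans about (315-383, 155-243).

```bash
cat >> h.py <<'E'
def cloud(cam,d):
    c=ctrl.calibration(cam); V=np.array(c['view']); H,W=d.shape
    u,v=np.meshgrid(np.arange(W),np.arange(H))
    p=np.stack([(u-c['cx'])/c['fx'],(v-c['cy'])/c['fy']],-1); q=p.copy()
    for _ in range(10): q=p/(1+c['k1']*(q**2).sum(-1,keepdims=True))
    P=np.concatenate([q,np.ones((H,W,1))],-1)*d[...,None]
    P=(P-V[:3,3])@V[:3,:3]; P[d<=0]=np.nan
    return P
def parts(cam,d,xr=(300,720),yr=(90,480),zmin=8):
    P=cloud(cam,d); z=P[...,2]
    m=(z>zmin)&(z<60)&(P[...,0]>xr[0])&(P[...,0]<xr[1])&(P[...,1]>yr[0])&(P[...,1]<yr[1])
    n,l,s,_=cv2.connectedComponentsWithStats(m.astype(np.uint8))
    out=[]
    for i in range(1,n):
        if s[i,4]<15: continue
        k=(l==i); Q=P[k]; zt=np.percentile(Q[:,2],90); T=Q[Q[:,2]>zt-8]
        r=cv2.minAreaRect(T[:,:2].astype(np.float32))
        out.append((int(s[i,4]),np.argwhere(k).mean(0)[::-1].round(),round(float(zt),1),np.round(r[0],1),np.round(r[1],1),round(r[2],1)))
    return out
E
python3 - <<'E'
from h import *
for c in ('top','side'):
    im,d=cap(c); print(c)
    for o in parts(c,d): print(*o)
    P=cloud(c,d); print('bench z',np.nanmedian(P[...,2][(abs(P[...,0]-300)<40)&(abs(P[...,1]-150)<40)]))
    # tank rim
    z=P[...,2]; m=(z>88)&(z<103)&(P[...,0]>450)&(P[...,0]<740)&(P[...,1]>-170)&(P[...,1]<80)
    Q=P[m]; r=cv2.minAreaRect(Q[:,:2].astype(np.float32)); print('rim',r,m.sum(), np.median(Q[:,2]))
    m=(z>65)&(z<77)&(P[...,0]>430)&(P[...,0]<560)&(P[...,1]>-180)&(P[...,1]<80)
    Q=P[m]; print('deck',cv2.minAreaRect(Q[:,:2].astype(np.float32)),m.sum())
    m=(z>100)&(z<115)&(P[...,0]>430)&(P[...,0]<560)&(P[...,1]>-180)&(P[...,1]<80); Q=P[m]
    if m.sum()>5: print('dial',cv2.minAreaRect(Q[:,:2].astype(np.float32)),m.sum())
    for r in ctrl.place_of(c,'carb0_mid'): print('carb',round(r['conf'],2),np.round(r['uv'],1),atz(c,r['uv'],15).round())
    for r in ctrl.place_of(c,'drum0_mid'): print('drum',round(r['conf'],2),np.round(r['uv'],1),atz(c,r['uv'],12).round())
im,_=cap('top'); cv2.imwrite('pics/c1.png',cv2.resize(im[140:300,185:395],None,fx=3.7,fy=3.7,interpolation=3)[:,:,::-1])
E
```

```text
top
65 [210. 154.] 49.6 [717.  396.1] [ 6.4 31.6] 9.2
51 [295. 158.] 26.1 [711.1 119. ] [16.6 39.2] 0.1
147 [280. 196.] 32.4 [586.  164.3] [35.1 40.1] 41.2
148 [242. 198.] 24.8 [575.2 287.4] [44.1 43.2] 1.9
150 [211. 202.] 32.7 [559.7 383.7] [40.6 32.7] 39.2
146 [243. 231.] 25.7 [468.2 276.1] [45.  44.2] 47.3
155 [275. 232.] 24.8 [468.5 172.6] [44.8 42.1] 5.9
161 [210. 247.] 32.8 [412.6 374.7] [33.8 40.4] 35.8
57 [215. 281.] 31.3 [309.2 353.5] [15.6 36.6] 2.3
73 [262. 282.] 23.8 [310.  207.4] [18.6 40.5] 2.2
bench z -1.2085898914625062
rim ((586.6673583984375, -57.43549346923828), (212.31427001953125, 249.73114013671875), 89.99913024902344) 861 93.56254085847624
deck ((495.925048828125, -57.144432067871094), (118.72508239746094, 209.6801300048828), 2.1071889400482178) 1401
dial ((508.42657470703125, -63.317588806152344), (91.08722686767578, 208.23670959472656), 2.9077272415161133) 84
carb 0.61 [211.6 199.5] [567. 384.  15.]
drum 0.74 [243.3 232. ] [466. 276.  12.]
drum 0.6 [386.4 183.3] [ 641. -178.   12.]
side
66 [257. 258.] 26.3 [712.8 126.8] [13.4 30.9] 2.5
320 [306. 276.] 33.3 [5
[... 249 characters left out ...]
] 33.4 [561.5 385.9] [40.6 35.1] 42.3
233 [435. 374.] 33.2 [303.3 355.8] [26.2 33.4] 30.0
463 [379. 380.] 33.3 [414.8 377.3] [34.4 40.2] 34.8
149 [223. 374.] 53.1 [716.  407.6] [18.1  7.2] 88.7
bench z 1.6253061214926419
rim ((589.8521118164062, -55.84881591796875), (248.95298767089844, 218.8043212890625), 0.18777702748775482) 1403 96.29430333233651
deck ((501.52508544921875, -55.43944549560547), (116.65215301513672, 213.6807098388672), 0.07280902564525604) 1733
dial ((505.9661865234375, -69.10877990722656), (72.46018981933594, 206.94834899902344), 9.777678489685059) 163
carb 0.76 [303.3 376.8] [562. 386.  15.]
carb 0.73 [378.5 378.3] [416. 373.  15.]
drum 0.87 [352.6 325.1] [473. 270.  12.]
```

View pics/c1.png

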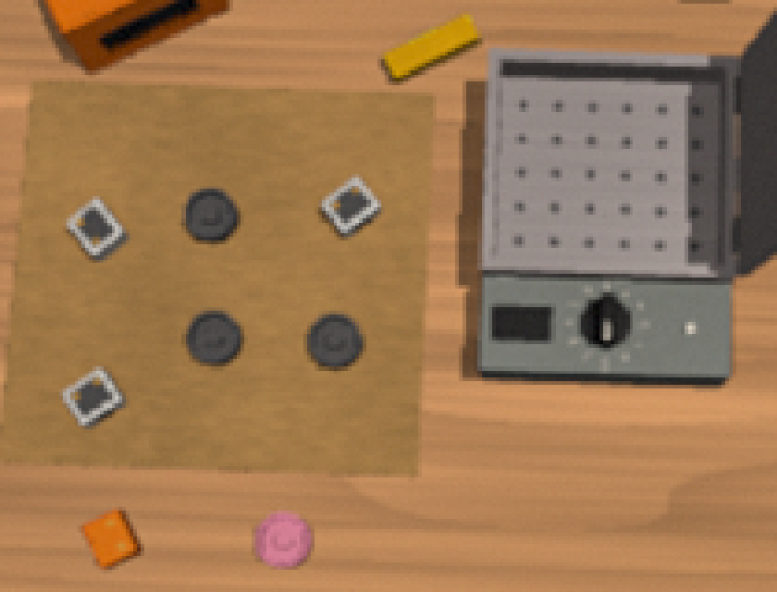

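The crop shows the dial with its white line pointing to the front, near (607,330). The tank is empty, and its corners are sharp enough to fit the cleaner's pose.

```bash
python3 - <<'E'
from h import *
f=lambda u,v:(u/3.7+185-.365,v/3.7+140-.365)
for n,p,z in (('rimBL',(490,48),95),('rimFL',(483,270),95),('rimBR',(735,59),95),('rimFR',(735,275),95),('deckFL',(478,374),70),('deckFR',(731,380),70),('deckBL',(482,277),70),('dialTop',(605,318),108),('holeTL',(523,106),45),('holeBL',(519,241),45),('holeTR',(662,109),45),('holeBR',(660,244),45)):
    print(n,atz('top',f(*p),z).round(1))
# side: rim plane points, robust edges
im,d=cap('side','side1'); P=cloud('side',d); z=P[...,2]
m=(z>92)&(z<100)&(P[...,0]>505)&(P[...,0]<740)&(P[...,1]>-150)&(P[...,1]<70)
Q=P[m]; print('side rim',cv2.minAreaRect(Q[:,:2].astype(np.float32)),Q[:,:2].min(0),Q[:,:2].max(0))
m=(z>68)&(z<75)&(P[...,0]>430)&(P[...,0]<525)&(P[...,1]>-180)&(P[...,1]<60);Q=P[m]; print('side deck',cv2.minAreaRect(Q[:,:2].astype(np.float32)))
m=(z>104)&(z<114)&(P[...,0]>440)&(P[...,0]<525)&(P[...,1]>-110)&(P[...,1]<0);Q=P[m]; print('side dial',cv2.minAreaRect(Q[:,:2].astype(np.float32)),m.sum())
cv2.imwrite('pics/c2.png',cv2.resize(im[150:250,255:385],None,fx=6,fy=6,interpolation=3)[:,:,::-1])
E
```

```text
rimBL [710.5  48.9  95. ]
rimFL [520.1  47.6  95. ]
rimBR [ 707.9 -157.4   95. ]
rimFR [ 522.9 -159.3   95. ]
deckFL [437.5  49.1  70. ]
deckFR [ 439.5 -159.7   70. ]
deckBL [519.   48.9  70. ]
dialTop [481.3 -53.  108. ]
holeTL [675.2  19.9  45. ]
holeBL [556.   19.3  45. ]
holeTR [ 676.6 -100.3   45. ]
holeBR [ 557.4 -100.7   45. ]
side rim ((618.6250610351562, -49.217750549316406), (190.95730590820312, 202.0022735595703), 0.21622662246227264) [ 523.09426801 -149.885584  ] [714.35442183  52.05767236]
side deck ((483.3699035644531, -54.90839385986328), (80.17935180664062, 213.61102294921875), 0.03364325314760208)
side dial ((485.7690734863281, -55.04730224609375), (37.80091094970703, 17.334754943847656), 2.814566135406494) 80
```

View pics/c2.png

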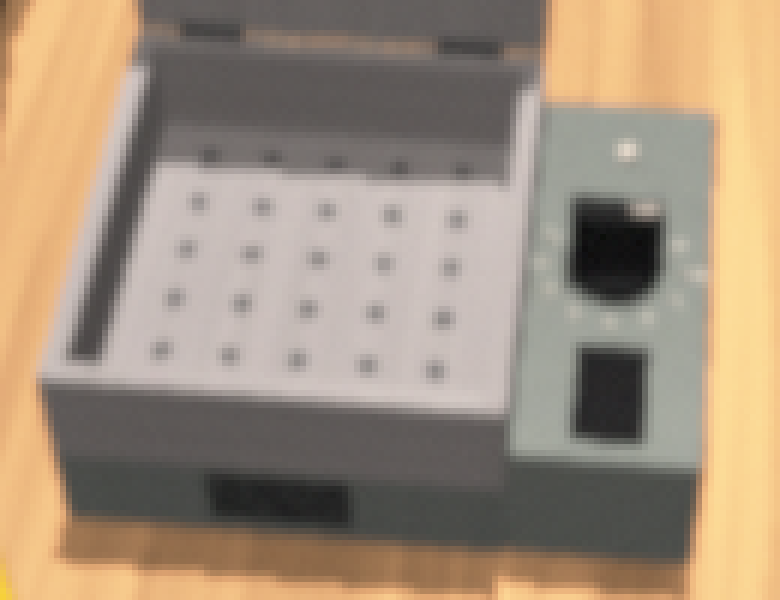

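Request:
send_rows:
  targets:
    - {"offset": [3,-2,0],"spin": -0.1}
    - {"offset": [6,-4,0],"spin": -0.2}
    - {"offset": [9,-5,-1],"spin": -0.3}
    - {"offset": [12,-7,-3],"spin": -0.4}
    - {"offset": [15,-9,-6],"spin": -0.51}
    - {"offset": [18.6,-9.7,-9],"spin": -0.51}
    - {"offset": [18.6,-9.7,-12],"spin": -0.51}
    - {"offset": [18.6,-9.7,-15],"spin": -0.51}
  grip: 0.85
  squeeze: 50

```text
time_s: 2.07
eef_pos: [415.8, 374.7, 79.2]
ee_rot: [0.0, 0.463, 0.887, -0.0]
force: [-0.3, 0.6, -0.2]
grip_width: 0.851
grip_force: 0.0
```

Request:
send_rows:
  targets:
    - {"offset": [-0.2,0.1,-3],"spin": 0}
    - {"offset": [-0.2,0.1,-6],"spin": 0}
    - {"offset": [-0.2,0.1,-7.6],"spin": 0}
    - {"offset": [-0.2,0.1,-7.6],"spin": 0}

```text
time_s: 2.4
eef_pos: [410.0, 375.9, 1.9]
ee_rot: [-0.002, 0.461, 0.887, -0.003]
force: [-1.1, -0.5, -0.3]
grip_width: 0.848
grip_force: 0.0
```

Request:
send_rows:
  targets:
    - {"offset": [0,0,0],"spin": 0}
    - {"offset": [0,0,0],"spin": 0}
    - {"offset": [0,0,0],"spin": 0}
    - {"offset": [0,0,0],"spin": 0}
    - {"offset": [0,0,0],"spin": 0}
    - {"offset": [0,0,0],"spin": 0}
  grip: 0

```text
time_s: 2.9
eef_pos: [412.8, 377.6, 7.1]
ee_rot: [0.001, 0.461, 0.887, 0.001]
force: [-0.5, 0.6, 6.2]
grip_width: 0.383
grip_force: 50.7
```

Request:
send_rows:
  targets:
    - {"offset": [0,0,3],"spin": 0}
    - {"offset": [0,0,6],"spin": 0}
    - {"offset": [0,0,10],"spin": 0}
    - {"offset": [0,0,14],"spin": 0}
    - {"offset": [2,-3,16],"spin": -0.1}

```text
time_s: 3.32
eef_pos: [430.7, 350.6, 171.0]
ee_rot: [0.001, 0.503, 0.865, 0.004]
force: [0.6, 0.8, -0.6]
grip_width: 0.388
grip_force: 50.3
```

Request:
send_rows:
  targets:
    - {"offset": [2,-3.5,0],"spin": -0.08}
    - {"offset": [4,-7,0],"spin": -0.16}
    - {"offset": [6,-10.5,0],"spin": -0.24}
    - {"offset": [8,-14,0],"spin": -0.32}
    - {"offset": [10,-17.5,0],"spin": -0.4}
    - {"offset": [12,-21,0],"spin": -0.48}
    - {"offset": [14,-24.5,0],"spin": -0.51}
    - {"offset": [16,-28,0],"spin": -0.51}

```text
time_s: 3.98
eef_pos: [592.4, 65.1, 166.2]
ee_rot: [0.0, 0.707, 0.707, 0.0]
force: [0.3, 1.2, -0.6]
grip_width: 0.393
grip_force: 50.3
```

Request:
send_rows:
  targets:
    - {"offset": [2,-3.5,0],"spin": 0}
    - {"offset": [4,-7,0],"spin": 0}
    - {"offset": [5.3,-10.5,0],"spin": 0}
    - {"offset": [6.5,-14,0],"spin": 0}
    - {"offset": [6.5,-17,0],"spin": 0}
    - {"offset": [6.5,-17,0],"spin": 0}

```text
time_s: 4.48
eef_pos: [656.7, -108.7, 165.4]
ee_rot: [0.001, 0.708, 0.706, -0.0]
force: [-0.4, -0.1, -0.5]
grip_width: 0.389
grip_force: 50.3
```

Request:
send_rows:
  targets:
    - {"offset": [0.1,0,-4],"spin": 0}
    - {"offset": [0.1,0,-7],"spin": 0}
    - {"offset": [0.1,0,-9.5],"spin": 0}
    - {"offset": [0.1,0,-10.9],"spin": 0}
    - {"offset": [0.1,0,-10.9],"spin": 0}

```text
time_s: 4.9
eef_pos: [656.7, -102.2, 54.1]
ee_rot: [-0.002, 0.706, 0.708, -0.001]
force: [-0.3, -0.6, -0.3]
grip_width: 0.392
grip_force: 50.6
```

Request:
send_rows:
  targets:
    - {"offset": [0,0,0],"spin": 0}
    - {"offset": [0,0,0],"spin": 0}
    - {"offset": [0,0,0],"spin": 0}
    - {"offset": [0,0,0],"spin": 0}
    - {"offset": [0,0,4],"spin": 0}
    - {"offset": [0,0,8],"spin": 0}
    - {"offset": [0,2,11],"spin": 0}
  grip: 0.58

```text
time_s: 5.48
eef_pos: [658.2, -85.7, 170.0]
ee_rot: [0.002, 0.708, 0.707, 0.0]
force: [1.0, 0.2, 0.2]
grip_width: 0.576
grip_force: 0.0
```

```bash
cat > look.py <<'E'
from h import *
im,d=cap('top'); im2,d2=cap('side')
for c,dd in (('top',d),('side',d2)):
    print(c)
    for o in parts(c,dd,xr=(380,650),yr=(100,460)): print(*o)
    P=cloud(c,dd); z=P[...,2]; m=(z>58)&(z<92)&(abs(P[...,0]-617)<78)&(abs(P[...,1]+55)<88)
    n,l,s,_=cv2.connectedComponentsWithStats(m.astype(np.uint8))
    for i in range(1,n):
        if s[i,4]>40: Q=P[l==i]; print('  tank',s[i,4],np.median(Q,0).round())
s=ctrl.sense(); q=s['ee_rot']; print(round(s['time_s'],1),np.round(s['eef_pos'],1),'ydir deg',round(np.degrees(2*np.arctan2(q[2],q[1]))-90,1),round(s['grip_width'],2))
E
python3 look.py
```

```text
top
145 [280. 196.] 33.3 [585.1 164.9] [34.8 38.9] 39.2
154 [242. 198.] 24.2 [575.9 286.5] [42.7 44.6] 1.8
153 [211. 202.] 32.9 [558.7 383.4] [41.2 33.7] 40.9
65 [240. 229.] 25.3 [474.8 285.1] [21.4 42. ] 48.4
106 [276. 230.] 24.4 [475.7 170.5] [43.2 30.6] 72.4
side
318 [306. 276.] 33.5 [588.8 166.9] [34.2 40.8] 39.5
355 [356. 284.] 26.3 [470.9 175. ] [43.4 45.5] 4.3
427 [302. 328.] 25.3 [578.  288.9] [44.3 46.2] 7.7
433 [354. 328.] 26.0 [470.4 279.4] [44.4 45.6] 17.0
471 [303. 376.] 33.4 [561.7 385.8] [40.2 35.7] 41.9
  tank 198 [654. -96.  76.]
5.6 [660.  -81.5 173.3] ydir deg 0.2 0.58
```

Request:
send_rows:
  targets:
    - {"offset": [-1,4,0],"spin": 0.1}
    - {"offset": [-2,8,0],"spin": 0.2}
    - {"offset": [-3,12,0],"spin": 0.3}
    - {"offset": [-4.5,16,0],"spin": 0.4}
    - {"offset": [-6,20,0],"spin": 0.5}
    - {"offset": [-7.1,24.7,-2],"spin": 0.6}
    - {"offset": [-7.1,24.7,-5],"spin": 0.7}
    - {"offset": [-7.1,24.7,-8],"spin": 0.7}
  grip: 0.85

```text
time_s: 6.25
eef_pos: [585.7, 167.4, 85.7]
ee_rot: [0.001, 0.417, 0.909, 0.001]
force: [-0.1, -0.4, -0.1]
grip_width: 0.851
grip_force: 0.0
```

Request:
send_rows:
  targets:
    - {"offset": [0,0,0],"spin": 0}
    - {"offset": [0,0,0],"spin": 0}
    - {"offset": [0,0,0],"spin": 0}

```text
time_s: 6.5
eef_pos: [587.9, 163.5, 88.2]
ee_rot: [0.001, 0.421, 0.907, 0.001]
force: [-0.0, 0.1, 0.8]
grip_width: 0.848
grip_force: 0.0
```

Request:
send_rows:
  targets:
    - {"offset": [0,0.2,-3],"spin": 0}
    - {"offset": [0,0.2,-6],"spin": 0}
    - {"offset": [0,0.2,-8.1],"spin": 0}
    - {"offset": [0,0.2,-8.1],"spin": 0}

```text
time_s: 6.83
eef_pos: [585.8, 165.2, 3.3]
ee_rot: [-0.002, 0.422, 0.907, -0.001]
force: [-0.9, -0.0, 0.4]
grip_width: 0.852
grip_force: 0.0
```

Request:
send_rows:
  targets:
    - {"offset": [0,0,0],"spin": 0}
    - {"offset": [0,0,0],"spin": 0}
    - {"offset": [0,0,0],"spin": 0}
    - {"offset": [0,0,0],"spin": 0}
    - {"offset": [0,0,0],"spin": 0}
    - {"offset": [0,0,0],"spin": 0}
  grip: 0

```text
time_s: 7.33
eef_pos: [588.4, 166.1, 7.9]
ee_rot: [0.002, 0.421, 0.907, 0.001]
force: [-0.0, 0.1, 6.5]
grip_width: 0.385
grip_force: 50.9
```

Request:
send_rows:
  targets:
    - {"offset": [0,0,3],"spin": 0}
    - {"offset": [0,0,7],"spin": 0}
    - {"offset": [0,0,11],"spin": 0}
    - {"offset": [0,0,15],"spin": -0.1}
    - {"offset": [0,-3,16],"spin": -0.2}
    - {"offset": [0,-7,16],"spin": -0.3}
    - {"offset": [-0.4,-11,16],"spin": -0.4}
    - {"offset": [-0.8,-15,16],"spin": -0.5}

```text
time_s: 8.0
eef_pos: [578.6, 14.5, 166.8]
ee_rot: [0.001, 0.634, 0.773, 0.001]
force: [1.1, -0.9, -0.7]
grip_width: 0.386
grip_force: 56.4
```

Request:
send_rows:
  targets:
    - {"offset": [-0.4,-4,0],"spin": -0.1}
    - {"offset": [-0.4,-8,0],"spin": -0.2}
    - {"offset": [-0.4,-11.5,0],"spin": -0.2}
    - {"offset": [-0.4,-11.5,0],"spin": -0.2}
    - {"offset": [-0.4,-11.5,0],"spin": -0.2}

```text
time_s: 8.42
eef_pos: [574.7, -100.7, 166.3]
ee_rot: [0.001, 0.707, 0.707, 0.0]
force: [0.2, 0.4, -0.4]
grip_width: 0.391
grip_force: 56.4
```

Request:
send_rows:
  targets:
    - {"offset": [0.4,-0.4,-4],"spin": 0}
    - {"offset": [0.4,-0.4,-7],"spin": 0}
    - {"offset": [0.4,-0.4,-9.5],"spin": 0}
    - {"offset": [0.4,-0.4,-11],"spin": 0}
    - {"offset": [0.4,-0.4,-11],"spin": 0}

```text
time_s: 8.83
eef_pos: [578.2, -101.3, 53.8]
ee_rot: [-0.001, 0.706, 0.708, -0.0]
force: [-0.3, 0.2, -1.6]
grip_width: 0.384
grip_force: 58.3
```

Request:
send_rows:
  targets:
    - {"offset": [0,0,0],"spin": 0}
    - {"offset": [0,0,0],"spin": 0}
    - {"offset": [0,0,0],"spin": 0}
    - {"offset": [0,0,0],"spin": 0}
    - {"offset": [0,0,4],"spin": 0}
    - {"offset": [0,0,8],"spin": 0}
    - {"offset": [0,2,11],"spin": 0}
  grip: 0.54

```text
time_s: 9.42
eef_pos: [579.3, -85.2, 168.7]
ee_rot: [0.002, 0.707, 0.707, 0.0]
force: [0.2, -0.3, 0.1]
grip_width: 0.542
grip_force: 0.0
```

Request:
send_rows:
  targets:
    - {"offset": [0,4,0],"spin": 0}
    - {"offset": [0,8,0],"spin": 0}
    - {"offset": [0,12,0],"spin": 0}
    - {"offset": [0,16,0],"spin": 0}
    - {"offset": [0,20,0],"spin": 0}
  grip: 0.9

```text
time_s: 9.83
eef_pos: [578.5, 119.0, 166.0]
ee_rot: [0.0, 0.706, 0.708, 0.0]
force: [0.8, 0.2, -0.0]
grip_width: 0.902
grip_force: 0.0
```

```bash
python3 look.py
```

```text
top
153 [242. 198.] 24.0 [575.6 286.4] [43.3 44.8] 1.4
150 [211. 202.] 32.6 [558.2 383.1] [41.9 33.9] 40.4
149 [243. 231.] 24.7 [468.  276.1] [42.2 44.4] 50.8
  tank 154 [ 651. -106.   74.]
  tank 150 [ 573. -104.   73.]
side
351 [356. 284.] 26.3 [470.9 174.9] [43.5 45.2] 5.2
428 [302. 328.] 25.5 [578.5 289.1] [45.6 45.7] 38.3
428 [354. 328.] 25.8 [470.3 279.2] [45.2 45. ] 81.2
475 [303. 376.] 33.5 [561.7 385.9] [40.4 36. ] 41.7
9.9 [578.1 122.2 165.9] ydir deg 0.5 0.9
```

Request:
send_rows:
  targets:
    - {"offset": [-4,2,0],"spin": 0}
    - {"offset": [-8,4,0],"spin": 0}
    - {"offset": [-10.8,5.4,-3],"spin": 0}
    - {"offset": [-10.8,5.4,-7],"spin": 0}
    - {"offset": [-10.8,5.4,-10],"spin": 0}
    - {"offset": [-10.8,5.4,-10],"spin": 0}
    - {"offset": [-10.8,5.4,-10],"spin": 0}

```text
time_s: 10.52
eef_pos: [470.8, 170.6, 65.5]
ee_rot: [-0.0, 0.707, 0.708, -0.001]
force: [-0.2, 0.6, 0.4]
grip_width: 0.9
grip_force: 0.0
```

Request:
send_rows:
  targets:
    - {"offset": [-0.1,0.3,-3],"spin": 0}
    - {"offset": [-0.1,0.3,-6],"spin": 0}
    - {"offset": [-0.1,0.3,-6],"spin": 0}

```text
time_s: 10.77
eef_pos: [469.1, 173.5, 3.6]
ee_rot: [-0.001, 0.707, 0.708, -0.002]
force: [-0.9, -0.5, -0.5]
grip_width: 0.902
grip_force: 0.0
```

Request:
send_rows:
  targets:
    - {"offset": [0,0,0],"spin": 0}
    - {"offset": [0,0,0],"spin": 0}
    - {"offset": [0,0,0],"spin": 0}
    - {"offset": [0,0,0],"spin": 0}
    - {"offset": [0,0,0],"spin": 0}
    - {"offset": [0,0,0],"spin": 0}
  grip: 0

```text
time_s: 11.27
eef_pos: [471.6, 174.1, 8.2]
ee_rot: [0.002, 0.706, 0.708, 0.002]
force: [-1.1, -0.8, 10.5]
grip_width: 0.514
grip_force: 49.9
```

Request:
send_rows:
  targets:
    - {"offset": [0,0,3],"spin": 0}
    - {"offset": [0,0,7],"spin": 0}
    - {"offset": [0,0,11],"spin": 0}
    - {"offset": [0,0,15],"spin": 0}
    - {"offset": [2,-3,16],"spin": 0}
    - {"offset": [5,-6,16],"spin": 0}
    - {"offset": [8,-9,16],"spin": 0}
    - {"offset": [10.5,-12,16],"spin": 0}

```text
time_s: 11.93
eef_pos: [576.4, 52.6, 167.9]
ee_rot: [0.001, 0.706, 0.708, 0.001]
force: [0.1, -0.2, -0.8]
grip_width: 0.513
grip_force: 51.8
```

Request:
send_rows:
  targets:
    - {"offset": [2.5,-3,0],"spin": 0}
    - {"offset": [5,-6,0],"spin": 0}
    - {"offset": [7.7,-9,0],"spin": 0}
    - {"offset": [7.7,-10,0],"spin": 0}
    - {"offset": [7.7,-10,0],"spin": 0}
    - {"offset": [7.7,-10,0],"spin": 0}

```text
time_s: 12.43
eef_pos: [651.6, -46.0, 166.5]
ee_rot: [0.0, 0.707, 0.708, 0.0]
force: [-0.5, -0.2, -1.0]
grip_width: 0.519
grip_force: 51.8
```

Request:
send_rows:
  targets:
    - {"offset": [0.3,-0.3,-4],"spin": 0}
    - {"offset": [0.3,-0.3,-7],"spin": 0}
    - {"offset": [0.3,-0.3,-9.5],"spin": 0}
    - {"offset": [0.3,-0.3,-10.9],"spin": 0}
    - {"offset": [0.3,-0.3,-10.9],"spin": 0}

```text
time_s: 12.85
eef_pos: [653.2, -47.0, 54.6]
ee_rot: [-0.002, 0.706, 0.708, -0.001]
force: [-0.1, 0.7, -1.4]
grip_width: 0.51
grip_force: 54.9
```

Request:
send_rows:
  targets:
    - {"offset": [0,0,0],"spin": 0}
    - {"offset": [0,0,0],"spin": 0}
    - {"offset": [0,0,0],"spin": 0}
    - {"offset": [0,0,0],"spin": 0}
    - {"offset": [0,0,4],"spin": 0}
    - {"offset": [0,0,8],"spin": 0}
    - {"offset": [0,2,11],"spin": 0}
  grip: 0.65

```text
time_s: 13.43
eef_pos: [655.3, -31.6, 170.2]
ee_rot: [0.002, 0.708, 0.707, 0.001]
force: [0.3, 0.6, -0.0]
grip_width: 0.648
grip_force: 0.0
```

Request:
send_rows:
  targets:
    - {"offset": [-3,3,0],"spin": 0}
    - {"offset": [-6,6,0],"spin": 0}
    - {"offset": [-8,9,0],"spin": 0}
    - {"offset": [-10,12,0],"spin": 0}
    - {"offset": [-12,15,0],"spin": 0}
    - {"offset": [-14,18,0],"spin": 0}
  grip: 0.9

```text
time_s: 13.93
eef_pos: [513.7, 152.3, 167.2]
ee_rot: [0.0, 0.706, 0.708, 0.001]
force: [0.2, 0.5, -0.1]
grip_width: 0.898
grip_force: 0.0
```

```bash
python3 look.py
```

```text
top
55 [238. 198.] 25.5 [573.2 300. ] [40.1 17.5] 6.3
150 [211. 202.] 32.8 [558.4 382.9] [40.3 34.4] 42.0
39 [238. 231.] 27.5 [465.7 291.8] [39.9 11.9] 10.3
  tank 99 [650. -48.  65.]
  tank 153 [ 651. -106.   73.]
  tank 152 [ 573. -104.   73.]
side
427 [302. 328.] 25.5 [578.5 289.4] [45.4 45.4] 42.3
432 [354. 328.] 25.6 [471.2 278.6] [44.1 45.9] 4.2
471 [303. 376.] 33.3 [561.6 385.9] [40.4 35.4] 41.8
  tank 419 [654. -67.  70.]
  tank 44 [588. -84.  75.]
14.0 [512.4 154.5 167.3] ydir deg 0.4 0.9
```

D2 next, at (469.5, 277.5).

Request:
send_rows:
  targets:
    - {"offset": [-1.5,4,0],"spin": 0}
    - {"offset": [-3,8,0],"spin": 0}
    - {"offset": [-4.4,12.4,-3],"spin": 0}
    - {"offset": [-4.4,12.4,-7],"spin": 0}
    - {"offset": [-4.4,12.4,-10],"spin": 0}
    - {"offset": [-4.4,12.4,-10],"spin": 0}
    - {"offset": [-4.4,12.4,-10],"spin": 0}

```text
time_s: 14.62
eef_pos: [470.8, 274.6, 66.3]
ee_rot: [-0.0, 0.706, 0.708, -0.001]
force: [0.5, -0.2, 0.6]
grip_width: 0.899
grip_force: 0.0
```

Request:
send_rows:
  targets:
    - {"offset": [-0.1,0.3,-3],"spin": 0}
    - {"offset": [-0.1,0.3,-6],"spin": 0}
    - {"offset": [-0.1,0.3,-6],"spin": 0}

```text
time_s: 14.87
eef_pos: [469.3, 276.9, 4.9]
ee_rot: [-0.001, 0.707, 0.707, -0.002]
force: [-0.9, 0.5, -0.2]
grip_width: 0.901
grip_force: 0.0
```

Request:
send_rows:
  targets:
    - {"offset": [0,0,0],"spin": 0}
    - {"offset": [0,0,0],"spin": 0}
    - {"offset": [0,0,0],"spin": 0}
    - {"offset": [0,0,0],"spin": 0}
    - {"offset": [0,0,0],"spin": 0}
    - {"offset": [0,0,0],"spin": 0}
  grip: 0

```text
time_s: 15.37
eef_pos: [471.6, 278.3, 9.6]
ee_rot: [0.001, 0.706, 0.708, 0.002]
force: [-1.7, -2.5, 9.8]
grip_width: 0.514
grip_force: 49.9
```

Request:
send_rows:
  targets:
    - {"offset": [0,0,3],"spin": 0}
    - {"offset": [0,0,7],"spin": 0}
    - {"offset": [0,0,11],"spin": 0}
    - {"offset": [0,0,15],"spin": 0}
    - {"offset": [1.5,-3.5,16],"spin": 0}
    - {"offset": [3,-7,16],"spin": 0}
    - {"offset": [4.5,-10.5,16],"spin": 0}
    - {"offset": [6,-14,16],"spin": 0}

```text
time_s: 16.03
eef_pos: [530.5, 136.4, 168.8]
ee_rot: [0.001, 0.706, 0.708, 0.001]
force: [1.0, 0.3, 0.0]
grip_width: 0.517
grip_force: 51.7
```

Request:
send_rows:
  targets:
    - {"offset": [1.5,-3.8,0],"spin": 0}
    - {"offset": [3,-7.6,0],"spin": 0}
    - {"offset": [4.8,-11.4,0],"spin": 0}
    - {"offset": [4.8,-15,0],"spin": 0}
    - {"offset": [4.8,-18.3,0],"spin": 0}
    - {"offset": [4.8,-18.3,0],"spin": 0}
    - {"offset": [4.8,-18.3,0],"spin": 0}

```text
time_s: 16.62
eef_pos: [577.9, -46.7, 168.0]
ee_rot: [0.001, 0.707, 0.707, 0.001]
force: [-0.2, 0.8, -0.9]
grip_width: 0.514
grip_force: 51.8
```

Request:
send_rows:
  targets:
    - {"offset": [0.2,-0.2,-4],"spin": 0}
    - {"offset": [0.2,-0.2,-7],"spin": 0}
    - {"offset": [0.2,-0.2,-9.5],"spin": 0}
    - {"offset": [0.2,-0.2,-11],"spin": 0}
    - {"offset": [0.2,-0.2,-11],"spin": 0}

```text
time_s: 17.03
eef_pos: [578.8, -45.6, 54.9]
ee_rot: [-0.001, 0.706, 0.708, -0.001]
force: [0.2, -0.4, -0.6]
grip_width: 0.513
grip_force: 56.7
```

Request:
send_rows:
  targets:
    - {"offset": [0,0,0],"spin": 0}
    - {"offset": [0,0,0],"spin": 0}
    - {"offset": [0,0,0],"spin": 0}
    - {"offset": [0,0,0],"spin": 0}
    - {"offset": [0,0,4],"spin": 0}
    - {"offset": [0,0,8],"spin": 0}
    - {"offset": [0,2,11],"spin": 0}
  grip: 0.64

```text
time_s: 17.62
eef_pos: [580.4, -29.2, 169.9]
ee_rot: [0.002, 0.707, 0.707, 0.001]
force: [0.6, -0.5, 0.8]
grip_width: 0.636
grip_force: 0.0
```

Request:
send_rows:
  targets:
    - {"offset": [0,4,0],"spin": 0}
    - {"offset": [0,8,0],"spin": 0}
    - {"offset": [0,12,0],"spin": 0}
    - {"offset": [0,16,0],"spin": 0}
    - {"offset": [0,20,0],"spin": 0}
  grip: 0.9

```text
time_s: 18.03
eef_pos: [579.6, 175.0, 167.3]
ee_rot: [0.0, 0.706, 0.708, 0.001]
force: [0.6, -1.7, -0.5]
grip_width: 0.9
grip_force: 0.0
```

```bash
python3 look.py
```

```text
top
153 [211. 202.] 33.3 [558.1 382.6] [41.7 33.8] 44.6
  tank 80 [653. -45.  65.]
  tank 151 [ 651. -106.   73.]
  tank 104 [576. -46.  65.]
  tank 151 [ 572. -104.   73.]
side
428 [302. 328.] 25.7 [578.3 289.7] [44.9 45.6] 24.5
471 [303. 376.] 33.2 [561.9 386. ] [40.7 35.3] 42.1
  tank 52 [563. -44.  67.]
18.1 [579.  178.2 167. ] ydir deg 0.4 0.9
```

Request:
send_rows:
  targets:
    - {"offset": [-0.1,4,0],"spin": 0}
    - {"offset": [-0.2,8,0],"spin": 0}
    - {"offset": [-0.2,11.3,-3],"spin": 0}
    - {"offset": [-0.2,11.3,-7],"spin": 0}
    - {"offset": [-0.2,11.3,-10],"spin": 0}
    - {"offset": [-0.2,11.3,-10],"spin": 0}
    - {"offset": [-0.2,11.3,-10],"spin": 0}

```text
time_s: 18.72
eef_pos: [577.8, 285.4, 66.4]
ee_rot: [-0.0, 0.707, 0.708, -0.001]
force: [-0.3, 1.3, 0.5]
grip_width: 0.9
grip_force: 0.0
```

Going to slot (655, 9): dx about +77, dy about −279 from the grasp.

Request:
send_rows:
  targets:
    - {"offset": [0,0.3,-3],"spin": 0}
    - {"offset": [0,0.3,-6],"spin": 0}
    - {"offset": [0,0.3,-6],"spin": 0}

```text
time_s: 18.97
eef_pos: [576.8, 288.0, 4.3]
ee_rot: [-0.001, 0.707, 0.707, -0.002]
force: [-0.9, -0.2, -1.5]
grip_width: 0.898
grip_force: 0.0
```

Request:
send_rows:
  targets:
    - {"offset": [0,0,0],"spin": 0}
    - {"offset": [0,0,0],"spin": 0}
    - {"offset": [0,0,0],"spin": 0}
    - {"offset": [0,0,0],"spin": 0}
    - {"offset": [0,0,0],"spin": 0}
    - {"offset": [0,0,0],"spin": 0}
  grip: 0

```text
time_s: 19.47
eef_pos: [579.7, 289.3, 10.1]
ee_rot: [0.001, 0.706, 0.708, 0.002]
force: [-1.1, -2.3, 8.5]
grip_width: 0.515
grip_force: 50.2
```

Request:
send_rows:
  targets:
    - {"offset": [0,0,3],"spin": 0}
    - {"offset": [0,0,7],"spin": 0}
    - {"offset": [0,0,11],"spin": 0}
    - {"offset": [0,0,15],"spin": 0}
    - {"offset": [1,-3.5,16],"spin": 0}
    - {"offset": [2,-7,16],"spin": 0}
    - {"offset": [3,-10.5,16],"spin": 0}
    - {"offset": [4,-14,16],"spin": 0}

```text
time_s: 20.13
eef_pos: [618.3, 147.5, 168.9]
ee_rot: [0.001, 0.706, 0.708, 0.001]
force: [0.6, -0.4, -1.3]
grip_width: 0.508
grip_force: 51.6
```

Request:
send_rows:
  targets:
    - {"offset": [1,-3.8,0],"spin": 0}
    - {"offset": [2,-7.6,0],"spin": 0}
    - {"offset": [3,-11.4,0],"spin": 0}
    - {"offset": [3.7,-13.9,0],"spin": 0}
    - {"offset": [3.7,-13.9,0],"spin": 0}
    - {"offset": [3.7,-13.9,0],"spin": 0}

```text
time_s: 20.63
eef_pos: [655.1, 8.7, 167.9]
ee_rot: [0.001, 0.707, 0.707, 0.001]
force: [0.2, 0.7, -0.9]
grip_width: 0.512
grip_force: 51.6
```

Request:
send_rows:
  targets:
    - {"offset": [0,0,-4],"spin": 0}
    - {"offset": [0,0,-7],"spin": 0}
    - {"offset": [0,0,-9.5],"spin": 0}
    - {"offset": [0,0,-11],"spin": 0}
    - {"offset": [0,0,-11],"spin": 0}

```text
time_s: 21.05
eef_pos: [653.6, 11.8, 54.8]
ee_rot: [-0.001, 0.706, 0.708, -0.001]
force: [-0.4, 0.2, -1.4]
grip_width: 0.516
grip_force: 57.4
```

Request:
send_rows:
  targets:
    - {"offset": [0,0,0],"spin": 0}
    - {"offset": [0,0,0],"spin": 0}
    - {"offset": [0,0,0],"spin": 0}
    - {"offset": [0,0,0],"spin": 0}
    - {"offset": [0,0,4],"spin": 0}
    - {"offset": [0,0,8],"spin": 0}
    - {"offset": [0,2,11],"spin": 0}
  grip: 0.64

```text
time_s: 21.63
eef_pos: [655.5, 27.5, 170.0]
ee_rot: [0.002, 0.708, 0.707, 0.001]
force: [1.4, -0.4, 1.2]
grip_width: 0.644
grip_force: 0.0
```

Request:
send_rows:
  targets:
    - {"offset": [-1,4,0],"spin": 0.1}
    - {"offset": [-2,8,0],"spin": 0.2}
    - {"offset": [-3,12,0],"spin": 0.3}
    - {"offset": [-4,16,0],"spin": 0.4}
    - {"offset": [-5,20,0],"spin": 0.5}
    - {"offset": [-6,24,0],"spin": 0.6}
    - {"offset": [-7,28,0],"spin": 0.7}
  grip: 0.9

```text
time_s: 22.22
eef_pos: [584.0, 312.0, 167.1]
ee_rot: [0.0, 0.419, 0.908, 0.0]
force: [0.3, -0.1, -0.4]
grip_width: 0.897
grip_force: 0.0
```

```bash
python3 look.py
```

```text
top
  tank 112 [650.   9.  66.]
  tank 103 [652. -48.  65.]
  tank 151 [ 652. -106.   73.]
  tank 105 [576. -46.  65.]
  tank 149 [ 574. -104.   73.]
side
472 [303. 376.] 33.3 [561.7 385.9] [40.3 35. ] 42.3
  tank 47 [571. -26.  65.]
22.3 [582.5 315.7 166.9] ydir deg 40.8 0.89
```

Request:
send_rows:
  targets:
    - {"offset": [-1.2,3.5,0],"spin": 0}
    - {"offset": [-2.3,7.3,-3],"spin": 0}
    - {"offset": [-2.3,7.3,-7],"spin": 0}
    - {"offset": [-2.3,7.3,-10],"spin": 0}
    - {"offset": [-2.3,7.3,-10],"spin": 0}
    - {"offset": [-2.3,7.3,-10],"spin": 0}

```text
time_s: 22.82
eef_pos: [561.7, 382.5, 66.1]
ee_rot: [-0.001, 0.421, 0.907, -0.001]
force: [-0.9, 1.0, 0.5]
grip_width: 0.9
grip_force: 0.0
```

Request:
send_rows:
  targets:
    - {"offset": [-0.1,0.3,-3],"spin": 0}
    - {"offset": [-0.1,0.3,-5.9],"spin": 0}
    - {"offset": [-0.1,0.3,-5.9],"spin": 0}

```text
time_s: 23.07
eef_pos: [560.0, 384.8, 5.3]
ee_rot: [-0.001, 0.421, 0.907, -0.002]
force: [-0.5, -1.0, -1.3]
grip_width: 0.898
grip_force: 0.0
```

Request:
send_rows:
  targets:
    - {"offset": [0,0,0],"spin": 0}
    - {"offset": [0,0,0],"spin": 0}
    - {"offset": [0,0,0],"spin": 0}
    - {"offset": [0,0,0],"spin": 0}
    - {"offset": [0,0,0],"spin": 0}
    - {"offset": [0,0,0],"spin": 0}
  grip: 0

```text
time_s: 23.57
eef_pos: [562.5, 386.5, 10.8]
ee_rot: [0.002, 0.421, 0.907, 0.002]
force: [-0.6, -0.5, 7.3]
grip_width: 0.456
grip_force: 50.5
```

Request:
send_rows:
  targets:
    - {"offset": [0,0,3],"spin": 0}
    - {"offset": [0,0,7],"spin": 0}
    - {"offset": [0,0,11],"spin": 0}
    - {"offset": [0,0,15],"spin": -0.1}
    - {"offset": [0.5,-4,16],"spin": -0.2}
    - {"offset": [0.5,-8,16],"spin": -0.3}
    - {"offset": [1,-12,16],"spin": -0.4}
    - {"offset": [1,-16,16],"spin": -0.5}

```text
time_s: 24.23
eef_pos: [571.2, 224.3, 169.4]
ee_rot: [0.001, 0.634, 0.773, 0.001]
force: [1.1, -0.6, -0.2]
grip_width: 0.458
grip_force: 50.7
```

Request:
send_rows:
  targets:
    - {"offset": [0,-4,0],"spin": -0.1}
    - {"offset": [0.3,-8,0],"spin": -0.2}
    - {"offset": [0.6,-12,0],"spin": -0.21}
    - {"offset": [0.6,-16,0],"spin": -0.21}
    - {"offset": [0.6,-20,0],"spin": -0.21}
    - {"offset": [0.6,-21.5,0],"spin": -0.21}
    - {"offset": [0.6,-21.5,0],"spin": -0.21}
    - {"offset": [0.6,-21.5,0],"spin": -0.21}

```text
time_s: 24.9
eef_pos: [577.1, 10.5, 168.6]
ee_rot: [0.001, 0.711, 0.704, 0.001]
force: [-0.6, 0.7, -1.5]
grip_width: 0.457
grip_force: 50.7
```

Request:
send_rows:
  targets:
    - {"offset": [0.1,0,-4],"spin": 0}
    - {"offset": [0.1,0,-7],"spin": 0}
    - {"offset": [0.1,0,-9.5],"spin": 0}
    - {"offset": [0.1,0,-11],"spin": 0}
    - {"offset": [0.1,0,-11],"spin": 0}

```text
time_s: 25.32
eef_pos: [577.2, 12.8, 55.9]
ee_rot: [-0.001, 0.709, 0.705, -0.001]
force: [0.2, 0.4, -1.4]
grip_width: 0.458
grip_force: 51.0
```

Request:
send_rows:
  targets:
    - {"offset": [0,0,0],"spin": 0}
    - {"offset": [0,0,0],"spin": 0}
    - {"offset": [0,0,0],"spin": 0}
    - {"offset": [0,0,0],"spin": 0}
    - {"offset": [0,0,4],"spin": 0}
    - {"offset": [0,0,8],"spin": 0}
    - {"offset": [0,0,11],"spin": 0}
  grip: 0.59

```text
time_s: 25.9
eef_pos: [578.2, 11.1, 170.6]
ee_rot: [0.001, 0.71, 0.704, 0.001]
force: [0.6, -0.1, 1.3]
grip_width: 0.593
grip_force: 0.0
```

Request:
send_rows:
  targets:
    - {"offset": [-3,4,2],"spin": 0}
    - {"offset": [-6,8,4],"spin": 0}
    - {"offset": [-9,12,6],"spin": 0}
    - {"offset": [-11,14,8],"spin": 0}
    - {"offset": [-11,14,12],"spin": 0}
    - {"offset": [-11,14,16],"spin": 0}
    - {"offset": [-11,14,19],"spin": 0}
  grip: 0

```text
time_s: 26.48
eef_pos: [466.2, 152.2, 356.6]
ee_rot: [0.0, 0.709, 0.705, 0.0]
force: [0.3, -0.1, 0.2]
grip_width: -0.002
grip_force: 0.0
```

```bash
python3 look.py; python3 - <<'E'
from h import *
im,d=cap('top'); im2,d2=cap('side')
a=cv2.resize(im[130:260,300:450],(600,520),interpolation=3)
cv2.imwrite('pics/c3.png',a[:,:,::-1]); cv2.imwrite('pics/c4.png',cv2.resize(im2[50:260,230:400],None,fx=2.8,fy=2.8,interpolation=3)[:,:,::-1])
P=cloud('side',d2); z=P[...,2]
for h in (130,200,280,300):
    m=(abs(z-h)<8)&(abs(P[...,0]-617)<60)&(P[...,1]<-120)&(P[...,1]>-260); print('lid',h,m.sum(),np.nanmedian(P[...,1][m]))
m=(abs(P[...,0]-617)<60)&(P[...,1]<-120)&(P[...,1]>-260)&(z<330);print('lid top',np.nanmax(z[m]))
for o in parts('top',d,xr=(300,700),yr=(-100,480)): print(*o)
E
```

```text
top
  tank 116 [651.  10.  65.]
  tank 108 [651. -47.  65.]
  tank 154 [ 651. -106.   73.]
  tank 114 [578. -49.  64.]
  tank 142 [572.  10.  73.]
  tank 155 [ 572. -102.   73.]
side
  tank 197 [655. -96.  76.]
  tank 558 [578. -50.  73.]
  tank 355 [653. -30.  67.]
26.6 [468.7 151.7 361.2] ydir deg -0.4 -0.0
lid 130 227 -164.48447842146902
lid 200 237 -173.0106984793236
lid 280 308 -181.8169980447604
lid 300 328 -184.43570002185572
lid top 318.52836425954314
1480 [342. 186.] 51.5 [620.  -30.6] [160.1 138.6] 0.1
71 [329. 174.] 59.3 [653.6   9.6] [34.6 31.7] 1.7
73 [347. 175.] 58.9 [652.4 -48.5] [35.7 31.8] 55.9
103 [338. 242.] 53.5 [440.4 -28.1] [  1.6 142. ] 0.0
57 [215. 281.] 33.3 [309.2 352.9] [15.7 36. ] 1.8
```

View pics/c3.png

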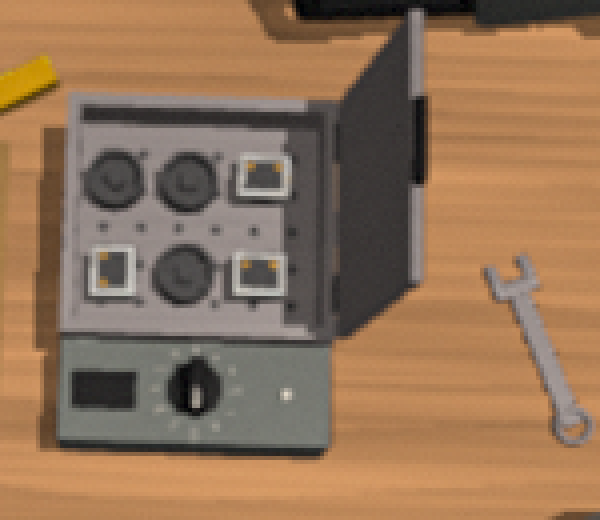

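View pics/c4.png

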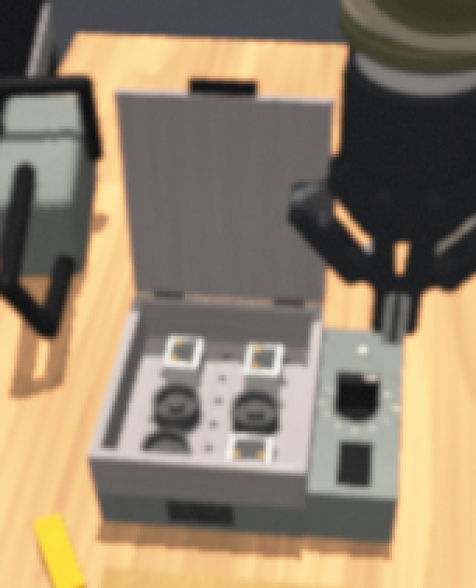

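All six parts are in the tank: three drums and three carbs, all below the rim. The lid stands at about 1.69 rad. Next I take the closed fingers over the lid's edge and behind it.

Request:
send_rows:
  targets:
    - {"offset": [1.4,-3.8,0],"spin": 0}
    - {"offset": [2.8,-7.6,0],"spin": 0}
    - {"offset": [4.2,-11.4,0],"spin": 0}
    - {"offset": [5.6,-15.2,0],"spin": 0}
    - {"offset": [7,-19,0],"spin": 0}
    - {"offset": [8.4,-22.8,0],"spin": 0}
    - {"offset": [9.8,-26.6,0],"spin": 0}
    - {"offset": [11.2,-30.4,0],"spin": 0}

```text
time_s: 27.35
eef_pos: [579.9, -155.2, 352.6]
ee_rot: [-0.001, 0.71, 0.704, -0.0]
force: [0.8, 0.3, 0.5]
grip_width: -0.002
grip_force: 0.0
```

Request:
send_rows:
  targets:
    - {"offset": [1,-3.8,0],"spin": 0}
    - {"offset": [2,-7.6,0],"spin": 0}
    - {"offset": [2,-9.8,0],"spin": 0}
    - {"offset": [2,-9.8,0],"spin": 0}
    - {"offset": [2,-9.8,0],"spin": 0}

```text
time_s: 27.77
eef_pos: [599.6, -252.2, 351.9]
ee_rot: [-0.002, 0.711, 0.704, -0.0]
force: [-0.3, 0.8, 0.5]
grip_width: 0.002
grip_force: 0.0
```

Request:
send_rows:
  targets:
    - {"offset": [0,0,-4],"spin": 0}
    - {"offset": [0,0,-8],"spin": 0}
    - {"offset": [0,0.5,-8.5],"spin": 0}
    - {"offset": [0,2,-8.5],"spin": 0}
    - {"offset": [0,3,-8.5],"spin": 0}
    - {"offset": [0,4,-8.5],"spin": 0}

```text
time_s: 28.27
eef_pos: [600.7, -209.3, 272.4]
ee_rot: [0.002, 0.709, 0.705, 0.001]
force: [0.5, -0.4, 0.3]
grip_width: 0.003
grip_force: 0.0
```

Request:
send_rows:
  targets:
    - {"offset": [0,1,0],"spin": 0}
    - {"offset": [0,2,0],"spin": 0}
    - {"offset": [0,3,0],"spin": 0}
    - {"offset": [0,4,0],"spin": 0}
    - {"offset": [0,5,0],"spin": 0}
    - {"offset": [0,6,0],"spin": 0}

```text
time_s: 28.77
eef_pos: [599.9, -151.3, 269.2]
ee_rot: [0.001, 0.71, 0.704, -0.001]
force: [1.3, -9.4, -4.6]
grip_width: -0.005
grip_force: 4.4
```

Request:
send_rows:
  targets:
    - {"offset": [0,1.2,-0.2],"spin": 0}
    - {"offset": [0,2.4,-0.4],"spin": 0}
    - {"offset": [0,3.6,-0.7],"spin": 0}
    - {"offset": [0,4.8,-1.1],"spin": 0}
    - {"offset": [0,6,-1.5],"spin": 0}
    - {"offset": [0,7.1,-1.9],"spin": 0}

```text
time_s: 29.27
eef_pos: [599.7, -78.4, 249.7]
ee_rot: [-0.0, 0.71, 0.704, 0.0]
force: [0.6, 0.3, -0.7]
grip_width: -0.001
grip_force: 0.0
```

Request:
send_rows:
  targets:
    - {"offset": [0,1.7,-0.8],"spin": 0}
    - {"offset": [0,3.3,-1.7],"spin": 0}
    - {"offset": [0,4.8,-2.8],"spin": 0}
    - {"offset": [0,6.2,-4.1],"spin": 0}

```text
time_s: 29.6
eef_pos: [599.9, -16.5, 208.9]
ee_rot: [0.0, 0.71, 0.704, 0.0]
force: [1.1, -1.9, 0.9]
grip_width: 0.003
grip_force: 0.8
```

Request:
send_rows:
  targets:
    - {"offset": [0,1,-1.5],"spin": 0}
    - {"offset": [0,1.8,-3],"spin": 0}
    - {"offset": [0,2.6,-4.7],"spin": 0}
    - {"offset": [0,3.2,-6.5],"spin": 0}
    - {"offset": [0,3.5,-8],"spin": 0}

```text
time_s: 30.02
eef_pos: [599.8, 18.4, 128.7]
ee_rot: [0.0, 0.71, 0.705, 0.0]
force: [-0.5, -0.4, 0.4]
grip_width: -0.0
grip_force: 0.0
```

Request:
send_rows:
  targets:
    - {"offset": [0,0,-1],"spin": 0}
    - {"offset": [0,0,-1.8],"spin": 0}
    - {"offset": [0,0,-2.2],"spin": 0}
    - {"offset": [0,0,-2.5],"spin": 0}
    - {"offset": [0,0,-2.5],"spin": 0}

```text
time_s: 30.43
eef_pos: [600.0, 17.0, 105.5]
ee_rot: [0.0, 0.71, 0.704, 0.0]
force: [-4.7, 1.4, 6.9]
grip_width: -0.003
grip_force: 3.5
```

Request:
send_rows:
  targets:
    - {"offset": [0,0,-0.2],"spin": 0}
    - {"offset": [0,0,-0.2],"spin": 0}
    - {"offset": [0,0,3],"spin": 0}
    - {"offset": [0,0,7],"spin": 0}
    - {"offset": [0,4,9],"spin": 0}
    - {"offset": [0,8,9],"spin": 0}
    - {"offset": [0,12,9],"spin": 0}

```text
time_s: 31.02
eef_pos: [600.6, 137.8, 196.7]
ee_rot: [0.001, 0.711, 0.704, 0.002]
force: [0.6, 0.0, 0.0]
grip_width: -0.004
grip_force: 0.0
```

```bash
python3 - <<'E'
from h import *
im,d=cap('top'); im2,d2=cap('side')
a=cv2.resize(im[150:255,305:395],None,fx=5,fy=5,interpolation=3)[:,:,::-1]; b=cv2.resize(im2[130:250,255:385],None,fx=4.375,fy=4.375,interpolation=3)[:,:,::-1]
cv2.imwrite('pics/c5.png',cv2.resize(np.hstack([a,b[:525]]) if b.shape[0]>=525 else a,None,fx=.78,fy=.78))
for c,dd,ii in (('top',d,im),('side',d2,im2)):
    P=cloud(c,dd); z=P[...,2]; m=(abs(P[...,0]-650)<50)&(abs(P[...,1]+55)<90)&(z<140); Q=P[m]
    A=np.c_[Q[:,:2],np.ones(len(Q))]; print(c,'lid plane',np.linalg.lstsq(A,Q[:,2],rcond=None)[0].round(4),np.median(Q[:,2]))
    m=(z>98)&(z<114)&(P[...,0]>450)&(P[...,0]<516)&(P[...,1]>-90)&(P[...,1]<-20);Q=P[m]; print(' dial',cv2.minAreaRect(Q[:,:2].astype(np.float32)),m.sum())
    for r in ctrl.place_of(c,'dial_grip')[:2]: print(' net',r['conf'],atz(c,r['uv'],98).round(1))
s=ctrl.sense(); print(s['time_s'],s['eef_pos'],s['joints'])
E
```

```text
top lid plane [-1.280000e-02  2.000000e-04  1.128144e+02] 104.45275588299465
 dial ((482.42706298828125, -55.72282028198242), (40.5655517578125, 12.433466911315918), 1.813157320022583) 62
 net 0.72 [483.6 -46.3  98. ]
side lid plane [-2.31000e-02  9.60000e-03  1.22815e+02] 107.61984306562306
 dial ((485.497802734375, -54.505096435546875), (18.333337783813477, 39.62183380126953), 85.6639404296875) 107
 net 0.48 [485.5 -56.1  98. ]
31.2167 [599.89346446 137.59149819 194.45928576] [ 3.54459210e-02  5.40489613e-01  1.25841526e+00 -2.18190249e-04
  1.34202078e+00  4.18668943e-02]
```

View pics/c5.png

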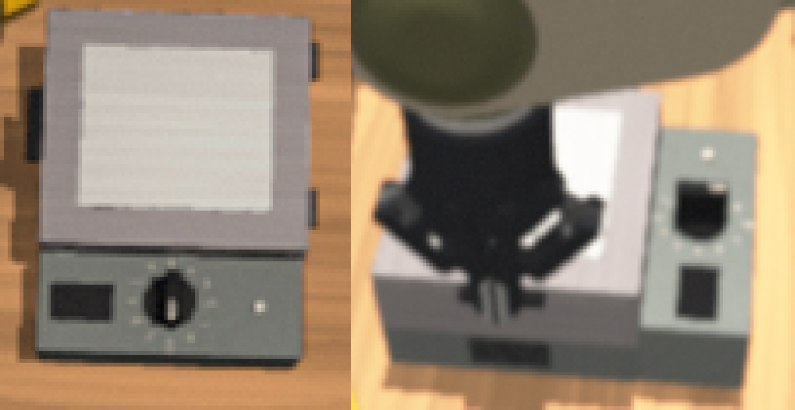

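The lid lies flat at about 105 mm, so it is shut. The dial is at (484, -55) with its line pointing to the front, which is off, so it needs +120° clockwise.

Request:
send_rows:
  targets:
    - {"offset": [-2,-3,0],"spin": 0.12}
    - {"offset": [-4,-6,0],"spin": 0.24}
    - {"offset": [-6,-9,0],"spin": 0.36}
    - {"offset": [-8,-12,0],"spin": 0.48}
    - {"offset": [-10,-15,0],"spin": 0.6}
    - {"offset": [-11.6,-18,0],"spin": 0.72}
    - {"offset": [-11.6,-19.2,0],"spin": 0.84}
    - {"offset": [-11.6,-19.2,0],"spin": 0.96}
  grip: 0.45

```text
time_s: 31.88
eef_pos: [483.1, -59.0, 194.6]
ee_rot: [0.001, 0.304, 0.953, -0.0]
force: [0.0, 1.3, 0.5]
grip_width: 0.451
grip_force: 0.0
```

Request:
send_rows:
  targets:
    - {"offset": [0,0,-1],"spin": 0.12}
    - {"offset": [0,0,-2],"spin": 0.24}
    - {"offset": [0,0,-3],"spin": 0.36}
    - {"offset": [0,0,-4],"spin": 0.48}
    - {"offset": [0,0,-5],"spin": 0.61}
    - {"offset": [0,0,-5],"spin": 0.61}
    - {"offset": [0,0,-5],"spin": 0.61}
    - {"offset": [0,0,-5],"spin": 0.61}

```text
time_s: 32.55
eef_pos: [484.1, -55.8, 144.8]
ee_rot: [0.001, 0.007, 1.0, -0.0]
force: [0.3, -0.6, 0.0]
grip_width: 0.45
grip_force: 0.0
```

Request:
send_rows:
  targets:
    - {"offset": [0,0,-2],"spin": 0}
    - {"offset": [0,0,-4],"spin": 0}
    - {"offset": [0,0,-5.8],"spin": 0}
    - {"offset": [0,0,-5.8],"spin": 0}
    - {"offset": [0,0,-5.8],"spin": 0}

```text
time_s: 32.97
eef_pos: [484.0, -55.3, 86.6]
ee_rot: [-0.0, 0.005, 1.0, 0.0]
force: [-0.2, -0.9, 0.5]
grip_width: 0.453
grip_force: 0.0
```

Request:
send_rows:
  targets:
    - {"offset": [0,0,0],"spin": 0}
    - {"offset": [0,0,0],"spin": 0}
    - {"offset": [0,0,0],"spin": 0}
    - {"offset": [0,0,0],"spin": 0}
    - {"offset": [0,0,0],"spin": 0}
  grip: 0
  squeeze: 40

```text
time_s: 33.38
eef_pos: [484.7, -54.6, 87.7]
ee_rot: [0.001, 0.005, 1.0, 0.0]
force: [-0.1, 4.8, 6.1]
grip_width: 0.152
grip_force: 40.5
```

Request:
send_rows:
  targets:
    - {"offset": [0,0,0],"spin": -0.11}
    - {"offset": [0,0,0],"spin": -0.22}
    - {"offset": [0,0,0],"spin": -0.33}
    - {"offset": [0,0,0],"spin": -0.44}
    - {"offset": [0,0,0],"spin": -0.55}
    - {"offset": [0,0,0],"spin": -0.66}
    - {"offset": [0,0,0],"spin": -0.77}
    - {"offset": [0,0,0],"spin": -0.88}

```text
time_s: 34.05
eef_pos: [485.0, -53.6, 87.7]
ee_rot: [0.001, 0.433, 0.902, 0.002]
force: [3.8, 11.9, 4.9]
grip_width: 0.156
grip_force: 40.4
```

Request:
send_rows:
  targets:
    - {"offset": [0,0,0],"spin": -0.11}
    - {"offset": [0,0,0],"spin": -0.22}
    - {"offset": [0,0,0],"spin": -0.33}
    - {"offset": [0,0,0],"spin": -0.44}
    - {"offset": [0,0,0],"spin": -0.55}
    - {"offset": [0,0,0],"spin": -0.66}
    - {"offset": [0,0,0],"spin": -0.77}
    - {"offset": [0,0,0],"spin": -0.88}

```text
time_s: 34.72
eef_pos: [486.0, -53.3, 87.8]
ee_rot: [0.001, 0.776, 0.631, 0.003]
force: [10.1, 15.2, 1.2]
grip_width: 0.151
grip_force: 39.8
```

Request:
send_rows:
  targets:
    - {"offset": [0,0,0],"spin": -0.11}
    - {"offset": [0,0,0],"spin": -0.22}
    - {"offset": [0,0,0],"spin": -0.33}
    - {"offset": [0,0,0],"spin": -0.34}
    - {"offset": [0,0,0],"spin": -0.34}
    - {"offset": [0,0,0],"spin": -0.34}

```text
time_s: 35.22
eef_pos: [486.4, -53.4, 87.8]
ee_rot: [0.001, 0.87, 0.493, 0.004]
force: [11.7, 14.5, 0.4]
grip_width: 0.155
grip_force: 39.6
```

Request:
send_rows:
  targets:
    - {"offset": [0,0,0],"spin": 0}
    - {"offset": [0,0,0],"spin": 0}
    - {"offset": [0,0,0],"spin": 0}
    - {"offset": [0,0,0],"spin": 0}
    - {"offset": [0,0,2],"spin": 0}
    - {"offset": [0,0,5],"spin": 0}
    - {"offset": [0,0,9],"spin": 0}
    - {"offset": [0,0,13],"spin": 0}
  grip: 0.38

```text
time_s: 35.88
eef_pos: [483.2, -55.1, 217.6]
ee_rot: [-0.001, 0.87, 0.494, -0.001]
force: [0.1, -0.7, -0.3]
grip_width: 0.379
grip_force: 0.0
```

Request:
send_rows:
  targets:
    - {"offset": [-2,4,2],"spin": 0}
    - {"offset": [-4,8,2],"spin": 0}
    - {"offset": [-6,12,2],"spin": 0}
    - {"offset": [-8,16,2],"spin": 0}
    - {"offset": [-10,20,2],"spin": 0}
    - {"offset": [-10,24,2],"spin": 0}
    - {"offset": [-10,24,2],"spin": 0}

```text
time_s: 36.47
eef_pos: [382.2, 188.2, 236.6]
ee_rot: [-0.0, 0.869, 0.495, 0.001]
force: [0.5, -0.8, 0.6]
grip_width: 0.378
grip_force: 0.0
```

```bash
python3 - <<'E'
from h import *
im,d=cap('top'); im2,d2=cap('side')
a=cv2.resize(im[150:255,305:395],None,fx=5,fy=5,interpolation=3)[:,:,::-1]; b=cv2.resize(im2[130:250,255:385],None,fx=4.375,fy=4.375,interpolation=3)[:,:,::-1]
cv2.imwrite('pics/c6.png',cv2.resize(np.hstack([a,b]),None,fx=.78,fy=.78))
for c,dd in (('top',d),('side',d2)):
    P=cloud(c,dd); z=P[...,2]
    m=(z>98)&(z<114)&(P[...,0]>450)&(P[...,0]<514)&(P[...,1]>-90)&(P[...,1]<-20);Q=P[m]; print(' dial',cv2.minAreaRect(Q[:,:2].astype(np.float32)),m.sum())
s=ctrl.sense(); print(s['time_s'],s['eef_pos'])
E
```

```text
dial ((482.6125183105469, -56.31825637817383), (38.85207748413086, 14.846657752990723), 60.497840881347656) 64
 dial ((484.7784118652344, -54.34185791015625), (40.34018325805664, 14.828190803527832), 59.90216064453125) 96
36.5667 [383.06935102 186.82532931 236.31569826]
```

View pics/c6.png

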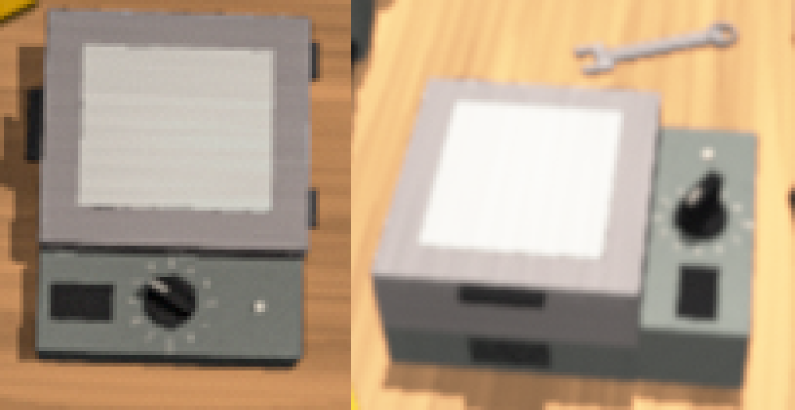

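The lid is flat shut. The dial bar lies at 60° with its line pointing back-left, which is 120° clockwise from off, the fourth click. The arm is clear.

```bash
python3 -c "
from rig import ctrl
print(ctrl.finish_job())"
```

```text
the job is handed in; nothing more can be done
None
```

I handed the job in with all six parts in the tank, the lid pressed flat shut and the timer dial at the fourth click; the hand-in call returned no verdict, so this rests on the last camera check.

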